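# Refit the tilt axle of the specimen stage

### The arm

A 6-joint arm with a two-finger parallel gripper is mounted at the origin on the work surface. World frame = base frame: x ahead of the robot, y to its left, z up, the work surface at z = 0. Lengths are in m, angles in degrees, forces in N, time in s.
With the tool pointing down it reaches from about 0.25 to 0.725 m from the base axis. Payload 9.7 kg.
Tool frame: the origin (TCP) lies at the very end of the fingers, on their centre line; the grasp point (between the pads) lies 19 mm behind it; z points along the fingers, y is the line along which they close (so a half turn about z gives the same grasp; the last joint's range is limited). The gripper opens to 85 mm and grips with 20 to 120 N. Pads are 22 mm wide; open, the fingers measure 114 mm over their backs; the gripper's body (76 mm by 85 mm) begins 54 mm behind the grasp point. The pads swing forward as they close: fully open they stand 13 mm farther back than shut.
Start: joints at [64.744, 4.979, 10.078, 95.1, 0, 90], TCP at [0.235, 0.497, 0.231] pointing down, gripper open.
Joint ranges: [-179.16, 179.16], [-48.56, 103.87], [-65.8, 70.77], [-126.05, 130.52], [-82.76, 87.17], [-180, 180]. Speed limits (degrees/s): [127.2, 127.2, 147.25, 180, 180, 180].

### API

Orientations are given as [roll, pitch, yaw] about the fixed x, y, z axes, in that order (R = Rz(yaw) Ry(pitch) Rx(roll)).
In Python, from workcell import bot gives the robot as it stands.
- The arm moves only by the tool arm_command, never from a script. Its argument "series" is a list of rows, each a list of 4 numbers: the shift along the tool's x, y, z in m, then the turn about the tool's z in rad. A call has exactly 5 rows; each row is the pose to reach, as a shift and turn from the pose commanded when the call began, along the tool's axes at that moment; what a row does not reach only later rows make up. A row lasts 1/10 s, in which the tool goes at most 50 mm and 8.59 degrees, less where a joint would pass 70% of its speed; a pose out of reach is approached as far as the arm can. A call with a gripper value outside its range is refused whole. "hand" is the finger opening in m, from 0 to 0.0854, set as the call begins (left out, the last holds). The fingers move at their own pace and stop on an object; "grip_force" is the grip in N (left out, the last holds). Time passes only in rows, so rows that repeat a pose let the fingers close, or fill a call up. It gives the time, the measured TCP pose, the force, the opening and the grip force at its end, in the units of the state.
- bot.get_obs(): the state, without advancing time (a new reading comes with each control period).
- bot.camera(name): name is "scene" or "top" or "wrist"; returns a dict with "color" (480x640x3 uint8, blue, green, red), "camera_matrix" (3x3 intrinsics, pixels), "xyz" and "orientation" of the camera in the world; the wrist camera has in their place "T_tool_cam" (4x4, takes a point from camera to tool coordinates, whose origin is the TCP and whose axes are the flange's). Camera axes: x right, y up, looking along -z (the intrinsics and any distortion apply to the point x, -y, -z); pixel columns grow to the right and rows downward; lengths in m; the calibration is good to about 2 mm. A picture is of the moment at which its call begins: read the wrist's pose just before it. There is no depth.
- bot.job_done(): hands the job in; it is judged then, once.
Trained networks look in the newest picture that a camera, given by its name, has taken for a name from the list of things; names that differ only in an ending like _2 or _b are one class to them, and where a whole thing is asked for, a point or a joint stands for the part that bears it (a point fixed in the world has none). Each returns a list of dicts, best first, with "confidence" (0 to 1); they miss things now and then, are a little off and sometimes report something else, mostly with a low value. They report only what shows in the picture. A call takes as long as a camera call. They do not tell look-alikes from the thing itself.
- bot.find_in(camera, target): "location" ([column, row] in pixels, amid what is visible of it).
- bot.mark_of(camera, target): "location" ([column, row] in pixels: a listed point, or the origin of a listed thing).
The state is a dict: "time": time; "q": joint angles; "qd": joint speeds; "joint_efforts": joint torques, N m; "ee_pos": TCP position; "tcp_rot": TCP orientation; "wrist_force": force on the tool from outside, world axes, zero at the start; "torque": the same for the moment, N m; "opening": finger opening in m; "grasp_force": force on a finger pad.
Only numpy, scipy, OpenCV 4.12 (cv2) and the standard library are available. Lean on these libraries where they do the work, as an engineer would, in place of code of your own. Each camera call takes 0.05 s, during which the arm holds its last target. There are 200 camera calls.

### The job

Take the steel axle with the orange grip out of its grey cradle and thread it through the three bores of the specimen tilt stage in turn (blue block, aluminium knuckle, far blue block) until its collar sits fully home against the first block, then let go of it. The blocks were clamped by hand and are not exactly where the stage's foot says, so feel your way: ease off and correct the axle's line whenever it touches or binds, never press it or the gripper hard on the stage (stay well below 25 N), and leave the other things on the bench alone.

Things in the scene. Friction and masses are not known exactly. Their poses are not given: they have to be found in the camera images.
- stage: Tilt stage's black foot, 150 x 200 x 14 mm, fixed. Origin: on the bench under the middle of the nominal bore line, which runs along the foot's own y, 60 mm up (z up). On it stand 3 upright blocks, 44 mm wide (x), 16 thick (y), tops 80 mm above the bench, each with a round 14.5 mm through bore, mouth chamfer 1 mm, centred at y = +55 (blue), 0 (aluminium knuckle), -55 mm (blue). Axle enters at the +y end.
- entry (a point): Nominal centre of the first blue block's entry mouth (stage y = +63 mm, 60 mm up), marked on the foot's frame. The true bores differ: all three blocks together are shifted sideways (x) by up to 10 mm either way and skewed about the vertical through the stage's origin by up to 0.06 rad (3.4 degrees) either way. This is not measured. Bore height is exact; blocks stay put when pushed gently.
- mid (a point): Nominal centre of the aluminium knuckle's entry mouth (stage y = +8 mm), on the foot's frame. The knuckle shares the blocks' unmeasured shift and skew and is up to 0.8 mm further off sideways. It carries the specimen plate on the stage's +x side, 85 x 85 mm, specimen top 64 mm up, reaching to x = +107 mm.
- last (a point): Nominal centre of the last blue block's entry mouth (stage y = -47 mm; its far face is at -63 mm), on the foot's frame; true bore shifted and skewed with the first. With the collar home on the first block, the axle's tip stands 14 mm out beyond this block's far face.
- cradle: Grey cradle fixed to the bench, foot 60 x 110 x 10 mm. Origin: on the bench under its centre. Two uprights at y = +40 and -40 mm, 12 mm thick, with notches open at the top (14 mm wide, floor 34 mm, top 48 mm above the bench) hold the axle's shaft along the cradle's y, grip end towards +y.
- axle_grip (a point): Centre, half-way up, of the axle's orange square grip (18 x 18 mm, 40 mm long along y), to be gripped from above across its 18 mm width (x). In the cradle it overhangs freely, 40 mm above the bench, 96 mm to the +y side of the cradle's origin. Axle about 0.13 kg. Its y runs along the shaft from tip to grip, z is up as it lies.
- axle_collar (a point): Point on the axle's axis at the front (tip-side) face of its steel collar (22 mm across, 5 mm thick), 26 mm ahead of the grip's centre; this face comes to rest against the first block. The grip begins right behind the collar.
- axle_tip (a point): The tip of the axle's 12 mm steel shaft, on its axis, 140 mm ahead of the collar's face and 166 mm ahead of the grip's centre; the tip's edge has a 1.2 x 1.5 mm chamfer. Held by the grip, the axle may droop by about 1 mm at the tip.
- bush: Bystander, leave alone: brass bush (ring), 28 mm across, 12 mm high, lying flat. Origin: centre of its underside.
- driver: Bystander, leave alone: screwdriver lying on the bench. Lies along its own x.
- jar: Bystander, leave alone: closed specimen jar, 56 mm across, 75 mm high. Origin: centre of its underside.
- puck: Bystander, leave alone: copper specimen puck, 40 mm across, 18 mm high. Origin: centre of its underside.
- dish: Bystander, leave alone: small glass dish, 90 mm across, 16 mm high. Origin: centre of its underside.
- gauge: Bystander, leave alone: stepped steel gauge block, 30 x 70 x 24 mm. Origin: centre of its underside.
- mouse: Bystander, leave alone: black computer mouse, 100 x 60 x 32 mm. Origin: centre of its underside.
- axle: The whole axle (see axle_grip, axle_collar, axle_tip). Origin and axes as axle_collar.
Things that resemble listed ones, but are neither listed nor needed, are in the scene too. Leave any purple or yellow look-alike of the axle alone.

How it is judged:
By the outcome, as a careful person would: the job done as asked, in the order asked, and still so for the second after the job is handed in, with the robot touching nothing.
It also fails if it takes over 72 s, if anything falls off the work surface, if the arm or the gripper's body presses on something with over 40 N, if the wrist force passes 120 N, or if a joint passes its speed limit or range.

## Working session

There is one attempt and no reset: what is moved stays moved. The work goes in short steps, Python scripts to look and compute and a tool call to move; the robot and the scene stay as the last step left them, time stands still between calls to the robot, and variables do not carry over. Pictures are saved under pics/ and viewed, at most 10 in all, crops included, and the job is handed in when it is done.

Besides the shell and the picture viewer there is one more tool, called after ">>>" in YAML: its name, and indented under it one key for each argument. arm_command: Moves the arm, as the interface text tells. Its arguments: {"type":"object","properties":{"series":{"type":"array"},"hand":{"type":"number"},"grip_force":{"type":"number"}},"required":["series"]}

```bash
mkdir -p pics; ls; cat > h.py <<'E'
import numpy as np, cv2
from scipy.spatial.transform import Rotation as R
from workcell import bot
def cam(name):
    o=bot.get_obs(); c=bot.camera(name); K=np.array(c["camera_matrix"])
    if name=="wrist":
        T=np.array(c["T_tool_cam"]); Rt=R.from_euler('xyz',o["tcp_rot"],degrees=True).as_matrix()
        Rc=Rt@T[:3,:3]; p=Rt@T[:3,3]+np.array(o["ee_pos"])
    else:
        ori=np.array(c["orientation"]); p=np.array(c["xyz"])
        Rc=ori if ori.shape==(3,3) else R.from_euler('xyz',ori,degrees=True).as_matrix()
    return c["color"],K,Rc,p
def ray(px,K,Rc,p,z):
    d=np.array([(px[0]-K[0,2])/K[0,0],-(px[1]-K[1,2])/K[1,1],-1]); d=Rc@d
    return p+d*(z-p[2])/d[2]
def proj(P,K,Rc,p):
    v=Rc.T@(np.array(P)-p); return np.array([K[0,2]+K[0,0]*v[0]/-v[2],K[1,2]-K[1,1]*v[1]/-v[2]])
E
python3 - <<'E'
from h import *
o=bot.get_obs(); print({k:np.round(v,3) for k,v in o.items()})
c=bot.camera("top"); print({k:v for k,v in c.items() if k!="color"})
Z=dict(stage=0,entry=.06,mid=.06,last=.06,cradle=0,axle_grip=.04,axle_collar=.04,axle_tip=.04,jar=0,mouse=0,dish=0,driver=0,gauge=0,puck=0,bush=0)
for n in ("top","scene"):
    img,K,Rc,p=cam(n); cv2.imwrite(f"pics/{n}.png",img)
    for t,z in Z.items():
        print(n,t,[(np.round(m["location"]).tolist(),round(m["confidence"],2),np.round(ray(m["location"],K,Rc,p,z)[:2],3).tolist()) for m in bot.mark_of(n,t)[:4]])
E
```

```text
pics
{'time': np.float64(0.0), 'q': array([6.4744e+01, 5.0110e+00, 1.0033e+01, 9.5098e+01, 1.0000e-03,
       9.0001e+01]), 'qd': array([ 0.046, -0.081,  0.014,  0.024, -0.023,  0.03 ]), 'joint_efforts': array([-3.0000e-03, -5.2039e+01,  4.6481e+01,  1.6000e-02, -0.0000e+00,
       -0.0000e+00]), 'ee_pos': array([0.235, 0.497, 0.231]), 'tcp_rot': array([-1.79924e+02, -1.00000e-03,  1.54742e+02]), 'wrist_force': array([ 0.561,  0.138, -0.313]), 'torque': array([ 0.014, -0.021,  0.012]), 'grasp_force': np.float64(0.0), 'opening': np.float64(0.086)}
{'camera_matrix': array([[445.71763771,   0.        , 317.9328452 ],
       [  0.        , 445.71763771, 240.79937701],
       [  0.        ,   0.        ,   1.        ]]), 'xyz': array([ 0.41780688, -0.01092975,  1.03907537]), 'orientation': array([  6.83238282,   0.63068891, -91.1262477 ])}
top stage [([364.0, 205.0], 0.69, [0.625, -0.113])]
top entry [([335.0, 200.0], 0.84, [0.627, -0.043]), ([199.0, 289.0], 0.34, [0.434, 0.261])]
top mid [([361.0, 203.0], 0.79, [0.619, -0.1]), ([478.0, 271.0], 0.39, [0.462, -0.351])]
top last [([389.0, 1
[... 1546 characters left out ...]
.292, 0.282])]
scene axle_collar [([432.0, 178.0], 0.82, [0.296, 0.304]), ([266.0, 285.0], 0.74, [0.618, -0.158]), ([433.0, 214.0], 0.71, [0.436, 0.271]), ([248.0, 201.0], 0.54, [0.34, -0.204])]
scene axle_tip [([236.0, 170.0], 0.73, [0.208, -0.243]), ([378.0, 223.0], 0.66, [0.455, 0.125]), ([482.0, 188.0], 0.54, [0.352, 0.429])]
scene jar [([491.0, 296.0], 0.7, [0.669, 0.355])]
scene mouse [([500.0, 238.0], 0.59, [0.498, 0.437])]
scene dish [([148.0, 318.0], 0.68, [0.654, -0.422])]
scene driver [([266.0, 230.0], 0.64, [0.415, -0.162])]
scene gauge [([401.0, 361.0], 0.57, [0.806, 0.115])]
scene puck []
scene bush [([404.0, 229.0], 0.59, [0.446, 0.2]), ([312.0, 235.0], 0.58, [0.443, -0.044])]
```

View pics/top.png

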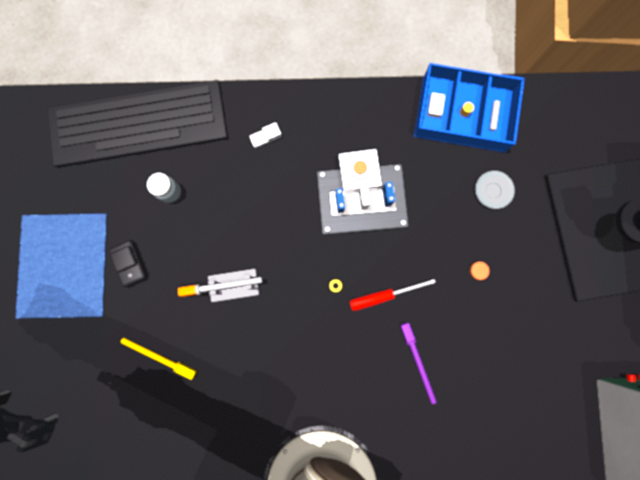

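```bash
python3 - <<'E'
import cv2,numpy as np
a=cv2.imread('pics/top.png')
c1=cv2.resize(a[240:400,150:310],(400,400),interpolation=cv2.INTER_CUBIC)
c2=cv2.resize(a[130:290,290:450],(400,400),interpolation=cv2.INTER_CUBIC)
cv2.imwrite('pics/crop1.png',np.hstack([c1,c2]))
E
```

```text
(no output)
```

View pics/crop1.png

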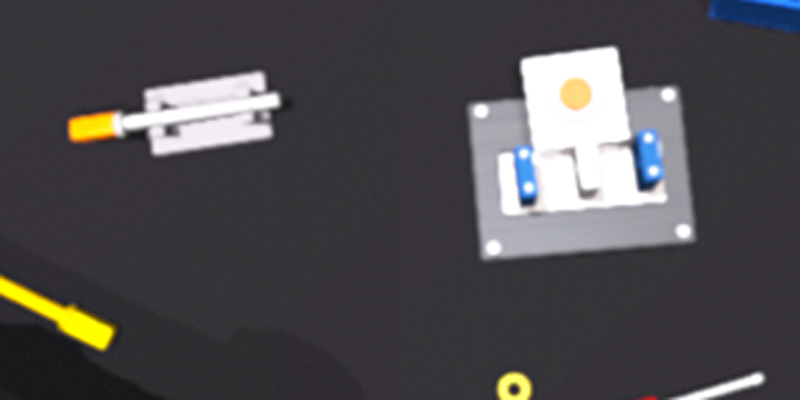

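Candidates with pixels in the top image: the orange grip and steel shaft in the grey cradle (186,291), a yellow one (158,358) and a purple one (418,363). The first fits: it is orange, steel and in the cradle, and the crop confirms it. In the crop the stage's blue blocks are at top-image pixels of about (340,200) and (390,193), with the specimen plate on the far side.

```bash
python3 - <<'E'
from h import *
c=bot.camera("wrist"); print(np.round(c["T_tool_cam"],3), np.round(c["camera_matrix"],1), [k for k in c])
img,K,Rc,p=cam("top")
# foot screws from crop (scale 2.5, origin 290,130), foot top z=.014
S=np.array([[481,111],[668,95],[683,231],[493,247]])-[400,0]
W=[ray(s/2.5+[290,130],K,Rc,p,.015)[:2] for s in S]; print(np.round(W,4), np.mean(W,0))
for a,b in((1,0),(2,3)): d=W[b]-W[a]; print("yaw",np.degrees(np.arctan2(-d[0],d[1])))
g=ray(np.array([68,128])/2.5+[150,240],K,Rc,p,.04);t=ray(np.array([278,100])/2.5+[150,240],K,Rc,p,.04)
d=g-t;print(g,t,"axle yaw",np.degrees(np.arctan2(-d[0],d[1])),np.linalg.norm(d))
E
```

```text
[[-0.001  0.951  0.31   0.079]
 [ 1.     0.     0.001 -0.   ]
 [ 0.001  0.31  -0.951 -0.143]
 [ 0.     0.     0.     1.   ]] [[374.8   0.  320.9]
 [  0.  374.8 243.2]
 [  0.    0.    1. ]] ['color', 'camera_matrix', 'T_tool_cam']
[[ 0.698  -0.0157]
 [ 0.7095 -0.1922]
 [ 0.5796 -0.2008]
 [ 0.5683 -0.0241]] [ 0.63883935 -0.10818588]
yaw 3.71643273616417
yaw 3.644799489596497
[0.43087087 0.31446044 0.04      ] [0.45206298 0.12635449 0.04      ] axle yaw 6.427867802387352 0.1892959403788737
```

```bash
cat >> h.py <<'E'
def plan(pts,start=None):
    """pts: (x,y,z,yaw) successive call-end targets -> tool-frame shifts per call (from the previous target)"""
    o=bot.get_obs(); cur=np.r_[o["ee_pos"],o["tcp_rot"][2]] if start is None else np.array(start,float)
    for q in pts:
        q=np.array(q,float); Rt=R.from_euler('xyz',[180,0,cur[3]],degrees=True)
        d=Rt.inv().apply(q[:3]-cur[:3]); dy=(q[3]-cur[3]+180)%360-180
        print("shift",np.round(d,4),"turn",round(-np.radians(dy),4)); cur=q
def st():
    o=bot.get_obs(); print(round(o["time"],2),np.round(o["ee_pos"],4),np.round(o["tcp_rot"],2),"F",np.round(o["wrist_force"],2),"M",np.round(o["torque"],3),round(o["opening"],4),round(o["grasp_force"],1),"q",np.round(o["q"],1))
E
python3 - <<'E'
from h import *
plan([(.30,.43,.2,154.74+40.5),(.37,.36,.17,154.74+81),(.433,.295,.14,-83.6)])
E
```

```text
shift [-0.0878 -0.0331  0.0313] turn -0.7068
shift [-0.0491 -0.0859  0.03  ] turn -0.7069
shift [ 0.0183 -0.0887  0.03  ] turn -0.7097
```

>>> arm_command:
  series:
    - [-0.018,-0.007,0.006,-0.141]
    - [-0.035,-0.013,0.012,-0.283]
    - [-0.053,-0.02,0.019,-0.424]
    - [-0.07,-0.026,0.025,-0.565]
    - [-0.088,-0.033,0.031,-0.707]
  hand: 0.06
  grip_force: 60

```text
time: 2.25
ee_pos: [0.3006, 0.4295, 0.2]
tcp_rot: [180.0, 0.0, -164.4]
wrist_force: [-0.5, -0.5, -0.0]
opening: 0.0601
grasp_force: 0.0
```

>>> arm_command:
  series:
    - [-0.01,-0.017,0.006,-0.141]
    - [-0.02,-0.034,0.012,-0.283]
    - [-0.03,-0.052,0.018,-0.424]
    - [-0.04,-0.069,0.024,-0.565]
    - [-0.049,-0.086,0.03,-0.707]

```text
time: 2.75
ee_pos: [0.3706, 0.3593, 0.1701]
tcp_rot: [-180.0, 0.0, -123.9]
wrist_force: [-0.1, 0.4, 0.9]
opening: 0.0603
grasp_force: 0.0
```

>>> arm_command:
  series:
    - [0.004,-0.018,0.006,-0.142]
    - [0.007,-0.035,0.012,-0.284]
    - [0.011,-0.053,0.018,-0.426]
    - [0.015,-0.071,0.024,-0.568]
    - [0.018,-0.089,0.03,-0.71]

```text
time: 3.25
ee_pos: [0.434, 0.2944, 0.1401]
tcp_rot: [-180.0, 0.0, -83.2]
wrist_force: [-0.1, -0.1, 0.7]
opening: 0.0596
grasp_force: 0.0
```

```bash
python3 - <<'E'
from h import *
st(); img,K,Rc,p=cam("wrist"); cv2.imwrite("pics/w1.png",img)
for t in("axle_grip","axle_collar","axle_tip","cradle"):
    print(t,[(np.round(m["location"]).tolist(),round(m["confidence"],2),np.round(ray(m["location"],K,Rc,p,0 if t=="cradle" else .04)[:2],4).tolist()) for m in bot.mark_of("wrist",t)[:3]])
E
```

```text
3.25 [0.434  0.2944 0.1401] [-179.99    0.    -83.22] F [-0.09 -0.05  0.7 ] M [ 0.033  0.004 -0.015] 0.0596 0.0 q [ 34.1   0.6  -4.6  84.8  -0.  -62.6]
axle_grip [([326.0, 239.0], 0.96, [0.4317, 0.2901]), ([552.0, 260.0], 0.67, [0.2741, 0.2867])]
axle_collar [([525.0, 289.0], 0.95, [0.2864, 0.3108]), ([324.0, 203.0], 0.89, [0.4357, 0.266])]
axle_tip []
cradle [([320.0, 93.0], 0.59, [0.4462, 0.1967])]
```

View pics/w1.png

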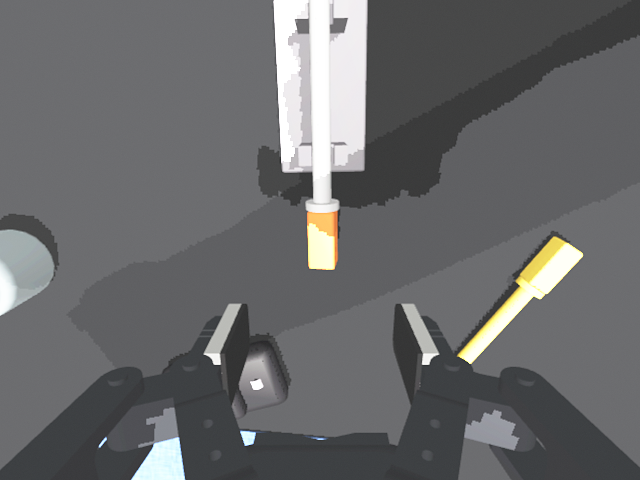

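The wrist view shows the orange grip at (322,240), its collar at (323,204), and the shaft running up over the cradle to about (320,0). The yellow look-alike is well to the right.

```bash
python3 - <<'E'
from h import *
img,K,Rc,p=cam("wrist")
# shaft centre by row: threshold bright within col 300..345
for r in (20,60,100,140,180,196,220,230,240,250):
    row=img[r,295:350].astype(int); print(r,row.min(1)[::3].tolist() if r<200 else (row[:,2]-row[:,0])[::3].tolist())
a=ray((322.5,204),K,Rc,p,.04);b=ray((319.7,20),K,Rc,p,.04);g=ray((322.5,238),K,Rc,p,.048)
d=a-b;y=np.degrees(np.arctan2(-d[0],d[1]));print(a,b,g,"yaw",y)
u=d/np.linalg.norm(d);c=a+u*.026;print("grip centre",c); 
plan([(c[0],c[1],.021,y-90)])
E
```

```text
20 [140, 125, 112, 107, 238, 254, 255, 255, 255, 254, 240, 200, 109, 111, 111, 111, 185, 238, 238]
60 [255, 191, 195, 194, 205, 253, 253, 255, 255, 254, 248, 237, 237, 237, 237, 236, 235, 236, 235]
100 [235, 215, 190, 190, 189, 247, 255, 255, 255, 255, 252, 229, 236, 236, 236, 235, 234, 235, 234]
140 [233, 236, 185, 180, 179, 215, 254, 255, 255, 255, 253, 223, 191, 192, 190, 167, 221, 233, 233]
180 [73, 70, 59, 60, 59, 46, 249, 255, 246, 241, 228, 200, 56, 59, 59, 58, 58, 59, 59]
196 [59, 59, 56, 98, 96, 63, 233, 244, 246, 241, 229, 205, 92, 60, 57, 58, 58, 57, 58]
220 [-3, -3, -4, -7, 158, 151, 151, 150, 149, 150, 149, 147, 157, 158, -9, -3, -3, -4, -3]
230 [-4, -2, -3, -5, 95, 38, 36, 32, 19, 122, 150, 149, 156, 156, -11, -3, -2, -4, -4]
240 [-3, -3, -3, -4, 119, 42, 40, 36, 33, 29, 24, 19, 39, 169, 9, -3, -3, -2, -2]
250 [-3, -4, -3, -4, 123, 43, 41, 38, 35, 33, 30, 24, 36, 172, 35, -3, -4, -2, -3]
[0.43551754 0.26751035 0.04      ] [0.44880585 0.16125953 0.04      ] [0.43325833 0.28842072 0.048     ] yaw 7.128709641332808
grip centre [0.43229097 0.29330937 0.04      ]
shift [0.0021 0.0012 0.1196] turn -0.0146
```

>>> arm_command:
  series:
    - [0.001,0.001,0.025,-0.015]
    - [0.002,0.001,0.05,-0.015]
    - [0.002,0.001,0.075,-0.015]
    - [0.002,0.001,0.1,-0.015]
    - [0.002,0.001,0.119,-0.015]

```text
time: 4.05
ee_pos: [0.4319, 0.2934, 0.0201]
tcp_rot: [180.0, -0.0, -82.8]
wrist_force: [-0.2, 0.2, 0.1]
opening: 0.0601
grasp_force: 0.0
```

>>> arm_command:
  series:
    - [0,0,0.001,0]
    - [0,0,0.001,0]
    - [0,0,0.001,0]
    - [0,0,0.001,0]
    - [0,0,0.001,0]
  hand: 0.01

```text
time: 4.55
ee_pos: [0.4333, 0.2936, 0.0215]
tcp_rot: [-179.9, 0.1, -82.7]
wrist_force: [-0.1, 2.4, 1.8]
opening: 0.018
grasp_force: 58.5
```

```bash
python3 - <<'E'
from h import *
st()
E
```

```text
4.55 [0.4333 0.2936 0.0215] [-1.799e+02  8.000e-02 -8.270e+01] F [-0.08  2.43  1.76] M [0.33  0.037 0.059] 0.018 58.5 q [ 34.1   2.5 -15.8  71.5   0.  -63.2]
```

```bash
python3 - <<'E'
from h import *
plan([(.433,.2935,.081,-82.7),(.5,.18,.15,-84),(.57,.07,.17,-85.3),(.634,-.033,.17,-86.3)])
E
```

```text
shift [ 0.      0.0003 -0.0595] turn -0.0
shift [ 0.1211 -0.052  -0.069 ] turn 0.0227
shift [ 0.1167 -0.0581 -0.02  ] turn 0.0227
shift [ 0.1079 -0.0553 -0.    ] turn 0.0175
```

>>> arm_command:
  series:
    - [0,0,-0.008,0]
    - [0,0,-0.02,0]
    - [0,0,-0.034,0]
    - [0,0,-0.048,0]
    - [0,0,-0.06,0]

```text
time: 5.05
ee_pos: [0.4331, 0.2931, 0.0822]
tcp_rot: [-179.9, 0.0, -82.7]
wrist_force: [-0.5, 0.2, -1.0]
opening: 0.0179
grasp_force: 58.4
```

>>> arm_command:
  series:
    - [0.015,-0.006,-0.014,0.004]
    - [0.04,-0.018,-0.028,0.009]
    - [0.068,-0.03,-0.042,0.014]
    - [0.096,-0.042,-0.056,0.018]
    - [0.121,-0.052,-0.069,0.023]

```text
time: 5.55
ee_pos: [0.5004, 0.1783, 0.1508]
tcp_rot: [-180.0, 0.0, -84.0]
wrist_force: [1.2, 0.1, -0.3]
opening: 0.0179
grasp_force: 58.4
```

>>> arm_command:
  series:
    - [0.023,-0.012,-0.004,0.004]
    - [0.047,-0.023,-0.008,0.009]
    - [0.07,-0.035,-0.012,0.014]
    - [0.094,-0.046,-0.016,0.018]
    - [0.117,-0.058,-0.02,0.023]

```text
time: 6.05
ee_pos: [0.57, 0.0681, 0.1703]
tcp_rot: [-180.0, 0.0, -85.4]
wrist_force: [0.4, -0.3, -1.0]
opening: 0.0179
grasp_force: 58.5
```

>>> arm_command:
  series:
    - [0.024,-0.012,0,0.004]
    - [0.05,-0.025,0,0.009]
    - [0.076,-0.04,0,0.014]
    - [0.098,-0.05,0,0.018]
    - [0.108,-0.055,0,0.018]

```text
time: 6.55
ee_pos: [0.6338, -0.0357, 0.1695]
tcp_rot: [180.0, -0.0, -86.5]
wrist_force: [-0.2, 0.6, -1.7]
opening: 0.0179
grasp_force: 58.5
```

```bash
python3 - <<'E'
from h import *
bot.camera("wrist")
st(); img,K,Rc,p=cam("wrist"); cv2.imwrite("pics/w2.png",img); np.savez("w2.npz",K=K,Rc=Rc,p=p)
E
```

```text
6.6 [ 0.634  -0.0362  0.1693] [ 1.800e+02 -3.000e-02 -8.647e+01] F [-0.86 -0.38 -2.19] M [ 0.042  0.097 -0.049] 0.0178 58.5 q [ -3.3  16.1  15.9  89.9  -0.  -96.8]
```

View pics/w2.png

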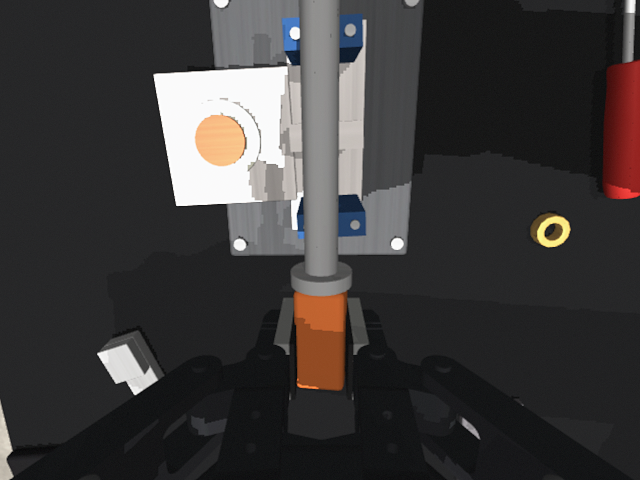

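The wrist view shows the axle in the hand, crossing over the stage. The far blue block is at (322,38), the knuckle at (325,135) and the near blue block at (332,215). The foot's screws are at (222,2), (411,2), (240,244) and (397,244).

```bash
python3 - <<'E'
import cv2,numpy as np
a=cv2.imread('pics/w2.png')
c1=cv2.resize(a[0:80,270:380],None,fx=7,fy=3.6,interpolation=cv2.INTER_NEAREST)
c2=cv2.resize(a[180:260,270:380],None,fx=7,fy=3.6,interpolation=cv2.INTER_NEAREST)
cv2.imwrite('pics/w2c.png',np.vstack([c1,c2]))
E
```

```text
(no output)
```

View pics/w2c.png

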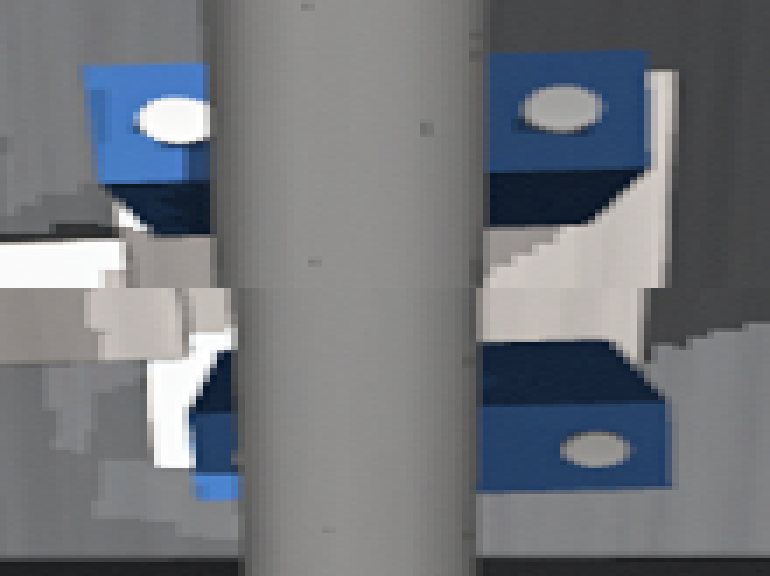

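```bash
cat > m.py <<'E'
from h import *
d=np.load("w2.npz");K,Rc,p=d["K"],d["Rc"],d["p"]
f=lambda px,z:ray(px,K,Rc,p,z)[:2]
far=[f(q,.08) for q in((282,18.3),(362.6,14.2),(362.9,46.7),(284.4,50.8))]
near=[f(q,.08) for q in((297.1,214.7),(365.3,211.7),(366.3,235.3),(297.9,238.6))]
for n,c in(("far",far),("near",near)):
    c=np.array(c);print(n,c.mean(0),"width",np.linalg.norm(c[0]-c[1]),np.linalg.norm(c[2]-c[3]),"thick",np.linalg.norm(c[0]-c[3]),np.linalg.norm(c[1]-c[2]),"ang",[np.degrees(np.arctan2(*(c[i]-c[j])[::-1])) for i,j in((0,1),(3,2))])
F,N=np.mean(far,0),np.mean(near,0);v=N-F;print("len",np.linalg.norm(v),"line yaw",np.degrees(np.arctan2(-v[0],v[1])))
s=[f(q,.016) for q in((222,2),(411,2),(397,244),(240,244))];print("foot",np.mean(s,0)); 
for i,j in((3,0),(2,1)): w=s[i]-s[j];print(np.degrees(np.arctan2(-w[0],w[1])))
a=f((319.6,20),.188);b=f((321.3,220),.188);w=b-a;print("shaft",a,b,np.degrees(np.arctan2(-w[0],w[1])))
E
python3 m.py
```

```text
far [ 0.64094369 -0.16233904] width 0.043921401313769495 0.0438117651536266 thick 0.01598777527713189 0.015888935812446017 ang [np.float64(6.057608916424748), np.float64(6.186367905079959)]
near [ 0.62851747 -0.05307028] width 0.04334295609169503 0.04436901869791093 thick 0.015919484795980342 0.015683953306497533 ang [np.float64(6.059800650120415), np.float64(6.364505611697714)]
len 0.10997305358496577 line yaw 6.487892372717361
foot [ 0.64109974 -0.10625484]
3.7117960346436925
3.936351059318874
shaft [ 0.64140539 -0.14399131] [ 0.63722763 -0.08392906] 3.9789221365549183
```

```bash
cat >> h.py <<'E'
C=np.array([.6347,-.1077]); BY=6.4; U=np.array([-np.sin(np.radians(BY)),np.cos(np.radians(BY))]); N=np.array([np.cos(np.radians(BY)),np.sin(np.radians(BY))])
def line():
    o=bot.get_obs(); d=np.array(o["ee_pos"][:2])-C; F=np.array(o["wrist_force"]);M=np.array(o["torque"])
    print(round(o["time"],2),"t %.1f mm lat %.2f mm z %.2f yaw %.2f"%(d@U*1e3,d@N*1e3,o["ee_pos"][2]*1e3,o["tcp_rot"][2]),"rp",np.round(o["tcp_rot"][:2],2),"Flat %.1f Falong %.1f Fz %.1f"%(F[:2]@N,F[:2]@U,F[2]),"M",np.round(M,2),round(o["opening"],4))
E
python3 - <<'E'
from h import *
q=C+.254*U; plan([(*q,.169,-84.05),(*q,.0412,-84.05)]); line()
E
```

```text
shift [-0.181   0.0159  0.0003] turn -0.0419
shift [ 0.     -0.      0.1278] turn -0.0
6.65 t 72.5 mm lat 6.85 mm z 169.27 yaw -86.45 rp [179.98   0.  ] Flat -0.4 Falong 0.5 Fz -1.2 M [ 0.14 -0.    0.01] 0.0179
```

>>> arm_command:
  series:
    - [-0.025,0.002,0,-0.008]
    - [-0.068,0.006,0,-0.016]
    - [-0.112,0.01,0,-0.025]
    - [-0.156,0.014,0,-0.034]
    - [-0.181,0.016,0,-0.042]

```text
time: 7.15
ee_pos: [0.6041, 0.1496, 0.1699]
tcp_rot: [-180.0, 0.1, -83.8]
wrist_force: [0.5, -0.0, -0.7]
opening: 0.0175
grasp_force: 58.5
```

>>> arm_command:
  series:
    - [0,0,0.025,0]
    - [0,0,0.055,0]
    - [0,0,0.085,0]
    - [0,0,0.112,0]
    - [0,0,0.127,0]

```text
time: 7.65
ee_pos: [0.6039, 0.1465, 0.0403]
tcp_rot: [179.8, -0.0, -83.9]
wrist_force: [-1.0, 0.7, -0.6]
opening: 0.0177
grasp_force: 58.5
```

>>> arm_command:
  series:
    - [0,0,0,0]
    - [0,0,0,0]
    - [0,0,0,0]
    - [0,0,0,0]
    - [0,0,0,0]

```text
time: 8.15
ee_pos: [0.6062, 0.1457, 0.0433]
tcp_rot: [-179.9, 0.0, -84.0]
wrist_force: [0.1, -0.5, -0.9]
opening: 0.0176
grasp_force: 58.5
```

```bash
python3 - <<'E'
from h import *
line(); img,K,Rc,p=cam("scene"); line()
P=proj((.625,-.03,.06),K,Rc,p); x,y=map(int,P); print(P)
c=img[y-45:y+45,x-60:x+60]; cv2.imwrite("pics/s2.png",cv2.resize(c,None,fx=6,fy=6,interpolation=cv2.INTER_CUBIC))
E
```

```text
8.15 t 255.0 mm lat -0.04 mm z 43.28 yaw -83.97 rp [-1.7992e+02  1.0000e-02] Flat -0.0 Falong -0.5 Fz -0.9 M [0.08 0.02 0.01] 0.0176
8.2 t 255.0 mm lat -0.19 mm z 42.99 yaw -83.97 rp [-1.7994e+02  1.0000e-02] Flat 0.0 Falong -0.4 Fz -1.6 M [0.16 0.   0.01] 0.0177
[322.77933203 277.80617899]
```

View pics/s2.png

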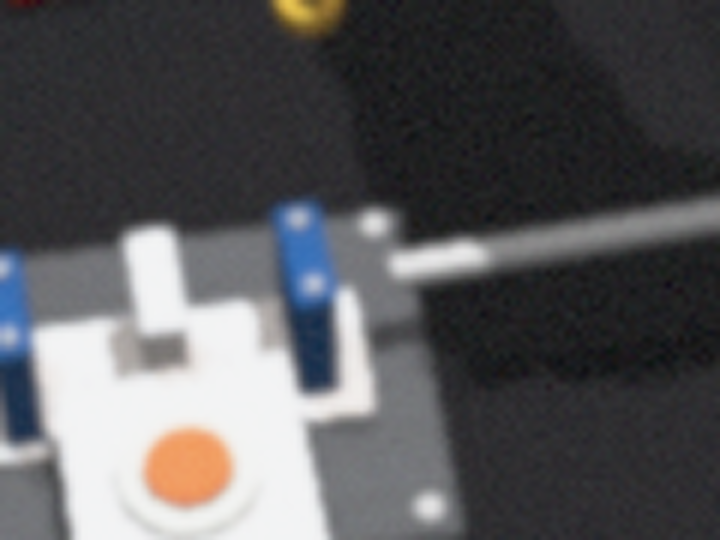

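The scene crop shows the axle's tip at crop (395,265), lined up in front of the first blue block at (305,290), with a gap of roughly 25 mm.

>>> arm_command:
  series:
    - [0.004,0,0.0005,0]
    - [0.009,0,0.001,0]
    - [0.014,0,0.0015,0]
    - [0.019,0,0.0015,0]
    - [0.022,0,0.0015,0]

```text
time: 8.7
ee_pos: [0.6081, 0.123, 0.0407]
tcp_rot: [180.0, -0.0, -84.0]
wrist_force: [-0.9, 1.0, -1.2]
opening: 0.0173
grasp_force: 58.5
```

>>> arm_command:
  series:
    - [0.001,0,0,0]
    - [0.002,0,0,0]
    - [0.003,0,0,0]
    - [0.004,0,0,0]
    - [0.005,0,0,0]

```text
time: 9.2
ee_pos: [0.6087, 0.1188, 0.0409]
tcp_rot: [-180.0, -0.0, -83.9]
wrist_force: [0.2, 0.7, -0.8]
opening: 0.0178
grasp_force: 58.6
```

```bash
python3 - <<'E'
from h import *
line(); bot.camera("wrist"); line()
E
```

```text
9.2 t 228.0 mm lat -0.61 mm z 40.89 yaw -83.95 rp [-1.7998e+02 -1.0000e-02] Flat 0.3 Falong 0.6 Fz -0.8 M [ 0.13 -0.07  0.1 ] 0.0178
9.25 t 227.8 mm lat -0.64 mm z 40.87 yaw -83.96 rp [-1.7999e+02 -1.0000e-02] Flat 0.3 Falong -0.1 Fz -0.5 M [ 0.13 -0.14  0.07] 0.018
```

>>> arm_command:
  series:
    - [0.0,-0.0006,0,0]
    - [0.001,-0.0006,0,0]
    - [0.002,-0.0006,0,0]
    - [0.003,-0.0006,0,0]
    - [0.004,-0.0006,0,0]

```text
time: 9.75
ee_pos: [0.6096, 0.1148, 0.0408]
tcp_rot: [-180.0, 0.0, -84.0]
wrist_force: [0.1, 0.2, -0.6]
opening: 0.0179
grasp_force: 58.6
```

>>> arm_command:
  series:
    - [0.001,0,0,0]
    - [0.002,0,0,0]
    - [0.003,0,0,0]
    - [0.004,0,0,0]
    - [0.004,0,0,0]

```text
time: 10.25
ee_pos: [0.61, 0.1107, 0.0408]
tcp_rot: [-180.0, -0.0, -84.0]
wrist_force: [0.8, -0.4, -1.2]
opening: 0.0177
grasp_force: 58.6
```

```bash
python3 - <<'E'
from h import *
line()
E
```

```text
10.25 t 219.8 mm lat -0.17 mm z 40.79 yaw -83.97 rp [-1.8e+02 -1.0e-02] Flat 0.7 Falong -0.5 Fz -1.2 M [-0.   -0.08  0.01] 0.0177
```

>>> arm_command:
  series:
    - [0.002,0,0,0]
    - [0.004,0,0,0]
    - [0.006,0,0,0]
    - [0.008,0,0,0]
    - [0.01,-0.0001,0,0]

```text
time: 10.75
ee_pos: [0.6112, 0.1007, 0.0408]
tcp_rot: [180.0, 0.0, -84.0]
wrist_force: [0.7, 0.5, -0.7]
opening: 0.0179
grasp_force: 58.6
```

>>> arm_command:
  series:
    - [0.003,0,0,0]
    - [0.006,0,0,0]
    - [0.009,-0.0001,0,0]
    - [0.012,-0.0001,0,0]
    - [0.015,-0.0001,0,0]

```text
time: 11.25
ee_pos: [0.6129, 0.0857, 0.0408]
tcp_rot: [-180.0, 0.0, -84.0]
wrist_force: [0.6, -0.8, 0.0]
opening: 0.0178
grasp_force: 58.7
```

>>> arm_command:
  series:
    - [0.003,0,0,0]
    - [0.006,0,0,0]
    - [0.009,-0.0001,0,0]
    - [0.012,-0.0001,0,0]
    - [0.015,-0.0001,0,0]

```text
time: 11.75
ee_pos: [0.6146, 0.0709, 0.0408]
tcp_rot: [-180.0, 0.0, -84.0]
wrist_force: [-0.1, 1.2, -0.1]
opening: 0.0179
grasp_force: 58.7
```

```bash
python3 - <<'E'
from h import *
line(); img,K,Rc,p=cam("wrist"); line(); cv2.imwrite("pics/w3.png",img); np.savez("w3.npz",K=K,Rc=Rc,p=p)
E
```

```text
11.75 t 179.7 mm lat -0.09 mm z 40.81 yaw -83.96 rp [-180.    0.] Flat 0.0 Falong 1.2 Fz -0.1 M [ 0.15 -0.03  0.  ] 0.0179
11.8 t 179.3 mm lat -0.10 mm z 40.81 yaw -83.97 rp [-1.8e+02 -1.0e-02] Flat 0.2 Falong -0.4 Fz -0.5 M [ 0.03 -0.09  0.1 ] 0.0179
```

>>> arm_command:
  series:
    - [0.001,0,0,0]
    - [0.002,0,0,0]
    - [0.003,0,0,0]
    - [0.004,0,0,0]
    - [0.005,0,0,0]

```text
time: 12.3
ee_pos: [0.6151, 0.0661, 0.0408]
tcp_rot: [-180.0, 0.0, -84.0]
wrist_force: [0.7, 0.1, -0.7]
opening: 0.0178
grasp_force: 58.7
```

>>> arm_command:
  series:
    - [0.001,0,0,0]
    - [0.002,0,0,0]
    - [0.003,0,0,0]
    - [0.004,0,0,0]
    - [0.004,0,0,0]

```text
time: 12.8
ee_pos: [0.6155, 0.062, 0.0408]
tcp_rot: [-180.0, -0.0, -84.0]
wrist_force: [0.2, -0.2, -0.3]
opening: 0.018
grasp_force: 58.7
```

```bash
python3 - <<'E'
from h import *
line()
E
```

```text
12.8 t 170.8 mm lat -0.15 mm z 40.81 yaw -83.97 rp [-1.8e+02 -1.0e-02] Flat 0.2 Falong -0.2 Fz -0.3 M [ 0.03 -0.07  0.15] 0.018
```

>>> arm_command:
  series:
    - [0.001,0,0,0]
    - [0.002,0,0,0]
    - [0.003,0,0,0]
    - [0.004,0,0,0]
    - [0.005,0,0,0]

```text
time: 13.3
ee_pos: [0.616, 0.0571, 0.0408]
tcp_rot: [180.0, 0.0, -84.0]
wrist_force: [0.6, 0.7, -0.5]
opening: 0.018
grasp_force: 58.7
```

>>> arm_command:
  series:
    - [0.001,0,0,0]
    - [0.003,0,0,0]
    - [0.005,-0.0001,0,0]
    - [0.006,-0.0001,0,0]
    - [0.008,-0.0001,0,0]

```text
time: 13.8
ee_pos: [0.617, 0.0491, 0.0408]
tcp_rot: [180.0, -0.0, -84.0]
wrist_force: [1.2, 1.7, -1.1]
opening: 0.0177
grasp_force: 58.7
```

```bash
python3 - <<'E'
from h import *
line()
E
```

```text
13.8 t 157.8 mm lat -0.16 mm z 40.80 yaw -83.96 rp [180.  -0.] Flat 1.4 Falong 1.6 Fz -1.1 M [ 0.16 -0.05  0.07] 0.0177
```

>>> arm_command:
  series:
    - [0.002,0,0,0]
    - [0.004,0,0,0]
    - [0.006,0,0,0]
    - [0.008,0,0,0]
    - [0.01,-0.0001,0,0]

```text
time: 14.3
ee_pos: [0.6181, 0.0391, 0.0408]
tcp_rot: [180.0, -0.0, -84.0]
wrist_force: [0.6, 1.0, -0.3]
opening: 0.0179
grasp_force: 58.7
```

>>> arm_command:
  series:
    - [0.003,0,0,0]
    - [0.006,0,0,0]
    - [0.009,-0.0001,0,0]
    - [0.012,-0.0001,0,0]
    - [0.015,-0.0001,0,0]

```text
time: 14.8
ee_pos: [0.6198, 0.0241, 0.0408]
tcp_rot: [-180.0, 0.0, -84.0]
wrist_force: [1.3, 1.0, -0.4]
opening: 0.0176
grasp_force: 58.8
```

>>> arm_command:
  series:
    - [0.002,0,0,0]
    - [0.004,0,0,0]
    - [0.006,0,0,0]
    - [0.008,0,0,0]
    - [0.009,-0.0001,0,0]

```text
time: 15.3
ee_pos: [0.6208, 0.0153, 0.0408]
tcp_rot: [180.0, 0.0, -84.0]
wrist_force: [-0.5, 1.9, -0.2]
opening: 0.0176
grasp_force: 58.8
```

```bash
python3 - <<'E'
from h import *
line()
E
```

```text
15.3 t 123.8 mm lat -0.07 mm z 40.80 yaw -83.97 rp [180.   0.] Flat -0.3 Falong 1.9 Fz -0.2 M [ 0.18 -0.1   0.11] 0.0176
```

Tip is at about -42, with the last mouth at -47.

>>> arm_command:
  series:
    - [0.001,0,0,0]
    - [0.002,0,0,0]
    - [0.003,0,0,0]
    - [0.004,0,0,0]
    - [0.005,0,0,0]

```text
time: 15.8
ee_pos: [0.6214, 0.0104, 0.0408]
tcp_rot: [-180.0, 0.0, -84.0]
wrist_force: [1.0, 1.0, -0.7]
opening: 0.018
grasp_force: 58.8
```

>>> arm_command:
  series:
    - [0.001,0,0,0]
    - [0.002,0,0,0]
    - [0.003,0,0,0]
    - [0.004,0,0,0]
    - [0.004,0,0,0]

```text
time: 16.3
ee_pos: [0.6218, 0.0063, 0.0408]
tcp_rot: [-180.0, -0.0, -84.0]
wrist_force: [1.4, 0.8, 0.2]
opening: 0.0179
grasp_force: 58.8
```

```bash
python3 - <<'E'
from h import *
line()
E
```

```text
16.3 t 114.8 mm lat -0.10 mm z 40.82 yaw -83.97 rp [-1.7999e+02 -1.0000e-02] Flat 1.5 Falong 0.6 Fz 0.2 M [ 0.07 -0.26  0.07] 0.0179
```

>>> arm_command:
  series:
    - [0.001,0,0,0]
    - [0.003,0,0,0]
    - [0.005,0,0,0]
    - [0.006,0,0,0]
    - [0.008,-0.0001,0,0]

```text
time: 16.8
ee_pos: [0.6227, -0.0015, 0.0408]
tcp_rot: [180.0, 0.0, -84.0]
wrist_force: [0.1, 1.6, -0.4]
opening: 0.0172
grasp_force: 58.8
```

>>> arm_command:
  series:
    - [0.002,0,0,0]
    - [0.004,0,0,0]
    - [0.006,0,0,0]
    - [0.008,0,0,0]
    - [0.01,-0.0001,0,0]

```text
time: 17.3
ee_pos: [0.6239, -0.0115, 0.0408]
tcp_rot: [180.0, -0.0, -84.0]
wrist_force: [0.8, 1.6, -0.1]
opening: 0.0173
grasp_force: 58.8
```

>>> arm_command:
  series:
    - [0.001,0,0,0]
    - [0.002,0,0,0]
    - [0.003,0,0,0]
    - [0.004,0,0,0]
    - [0.005,0,0,0]

```text
time: 17.8
ee_pos: [0.6244, -0.0163, 0.0408]
tcp_rot: [-180.0, 0.0, -84.0]
wrist_force: [1.1, 5.1, 0.8]
opening: 0.0179
grasp_force: 58.9
```

```bash
python3 - <<'E'
from h import *
line(); img,K,Rc,p=cam("wrist"); line(); cv2.imwrite("pics/w4.png",img)
E
```

```text
17.8 t 92.0 mm lat -0.07 mm z 40.79 yaw -83.96 rp [-1.8e+02  1.0e-02] Flat 1.7 Falong 5.0 Fz 0.8 M [ 1.21 -0.01  0.09] 0.0179
17.85 t 92.0 mm lat -0.06 mm z 40.79 yaw -83.95 rp [-1.8e+02  3.0e-02] Flat 1.2 Falong 2.2 Fz -0.0 M [ 0.34 -0.18  0.06] 0.0178
```

View pics/w4.png

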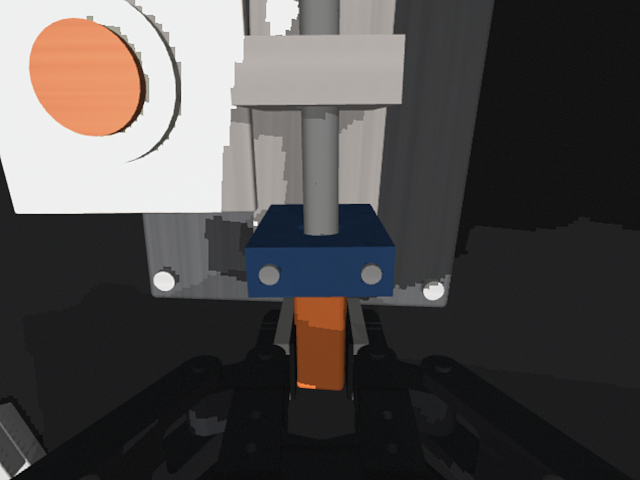

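The wrist view shows the shaft through the first block (320,240) and the knuckle (320,70), with the collar hidden under the first block's edge near (320,295). I'll ease it on the last bit.

>>> arm_command:
  series:
    - [0.0002,0,0,0]
    - [0.0004,0,0,0]
    - [0.0006,0,0,0]
    - [0.0008,0,0,0]
    - [0.001,0,0,0]

```text
time: 18.35
ee_pos: [0.6244, -0.0163, 0.0408]
tcp_rot: [180.0, 0.1, -83.9]
wrist_force: [0.1, 8.4, 1.4]
opening: 0.018
grasp_force: 58.9
```

```bash
python3 - <<'E'
from h import *
line(); bot.camera("wrist"); line()
E
```

```text
18.35 t 92.0 mm lat -0.10 mm z 40.80 yaw -83.92 rp [1.8e+02 1.0e-01] Flat 1.0 Falong 8.3 Fz 1.4 M [1.58 0.01 0.08] 0.018
18.4 t 92.0 mm lat -0.02 mm z 40.85 yaw -83.91 rp [-1.8e+02  1.0e-01] Flat 1.1 Falong 7.4 Fz 1.1 M [ 1.37 -0.    0.15] 0.0177
```

```bash
python3 - <<'E'
from h import *
d=np.load("w2.npz");K,Rc,p=d["K"],d["Rc"],d["p"]; T=np.array([.634,-.0362])
a=cv2.imread('pics/w2.png'); print([int(a[r,321].mean()) for r in range(255,300,2)], [int(a[r,297].mean()) for r in range(255,300,2)])
u=np.array([np.sin(np.radians(3.53)),-np.cos(np.radians(3.53))])
for px,z in(((296,273),.188),((321,265),.199),((321,292),.197),((321,386),.197)): print(px,(ray(px,K,Rc,p,z)[:2]-T)@u*1e3)
img,K,Rc,p=cam("top"); cv2.imwrite("pics/t3.png",img[150:240,320:425])
for t,z in(("axle_collar",.06),("axle_tip",.06)):
    for n in("top","scene"):
        if n=="scene": img,K,Rc,p=cam(n)
        else: img,K,Rc,p=cam(n)
        print(t,n,[(m["location"],round(m["confidence"],2),((ray(m["location"],K,Rc,p,z)[:2]-C)@U*1e3).round(1)) for m in bot.mark_of(n,t)[:3]])
a=cv2.imread("pics/t3.png"); cv2.imwrite("pics/t3b.png",cv2.resize(a,None,fx=6,fy=6,interpolation=cv2.INTER_CUBIC))
E
```

```text
[140, 141, 142, 141, 140, 140, 140, 141, 140, 140, 137, 76, 78, 84, 150, 146, 147, 147, 146, 145, 142, 108, 112] [51, 35, 34, 31, 41, 81, 83, 78, 77, 78, 78, 82, 114, 112, 112, 112, 113, 113, 102, 97, 104, 108, 109]
(296, 273) 28.296163449150473
(321, 265) 35.65558357587221
(321, 292) 25.10235705816457
(321, 386) -12.994272391156798
axle_collar top [([178.1, 367.5], 0.83, np.float64(449.1)), ([411.8, 341.9], 0.8, np.float64(-55.6)), ([263.8, 136.4], 0.75, np.float64(206.6))]
axle_collar scene [([319.0, 276.5], 0.87, np.float64(70.8)), ([433.5, 179.2], 0.71, np.float64(437.6)), ([246.5, 200.7], 0.71, np.float64(-66.7))]
axle_tip top [([432.3, 399.5], 0.68, np.float64(-79.9)), ([119.0, 341.6], 0.57, np.float64(571.3)), ([398.6, 194.9], 0.4, np.float64(-76.6))]
axle_tip scene [([235.3, 172.8], 0.79, np.float64(-87.8)), ([253.7, 292.6], 0.69, np.float64(-75.4)), ([483.0, 185.4], 0.56, np.float64(557.9))]
```

View pics/t3b.png

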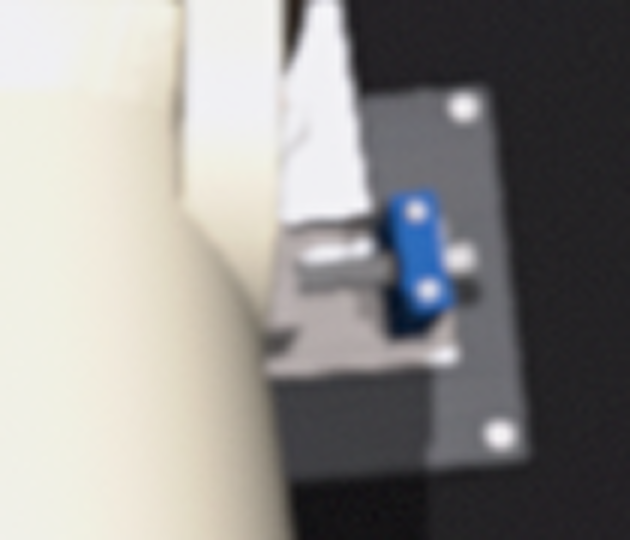

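The top crop shows the tip out beyond the last block at crop (460,258), and the network puts it at stage y of about -76 to -77. That matches the collar being home, because the w2 image shows the grip sitting about 3 mm forward in the pads. The stop at t = 92 mm is firm, so I'll relax and release.

>>> arm_command:
  series:
    - [-0.0003,0,0,0]
    - [-0.0005,0,0,0]
    - [-0.0005,0,0,0]
    - [-0.0005,0,0,0]
    - [-0.0005,0,0,0]

```text
time: 19.35
ee_pos: [0.6244, -0.0163, 0.0408]
tcp_rot: [-180.0, 0.0, -83.9]
wrist_force: [0.2, 5.4, 0.4]
opening: 0.0178
grasp_force: 58.9
```

>>> arm_command:
  series:
    - [0,0,0,0]
    - [0,0,0,0]
    - [0,0,0,0]
    - [0,0,0,0]
    - [0,0,0,0]
  hand: 0.06

```text
time: 19.85
ee_pos: [0.6244, -0.017, 0.0407]
tcp_rot: [180.0, -0.0, -84.0]
wrist_force: [0.7, -0.5, -0.5]
opening: 0.0602
grasp_force: 0.0
```

```bash
python3 - <<'E'
from h import *
line()
E
```

```text
19.85 t 91.3 mm lat -0.13 mm z 40.75 yaw -83.98 rp [ 1.7999e+02 -1.0000e-02] Flat 0.6 Falong -0.5 Fz -0.5 M [-0.01  0.02 -0.01] 0.0602
```

Released cleanly. I'll rise straight up, then back off, and look.

>>> arm_command:
  series:
    - [0,0,-0.01,0]
    - [0,0,-0.03,0]
    - [0,0,-0.055,0]
    - [0,0,-0.08,0]
    - [0,0,-0.1,0]

```text
time: 20.35
ee_pos: [0.6247, -0.0169, 0.1433]
tcp_rot: [-179.9, -0.0, -84.0]
wrist_force: [0.7, -0.4, -0.1]
opening: 0.0601
grasp_force: 0.0
```

>>> arm_command:
  series:
    - [-0.01,0,-0.01,0]
    - [-0.03,0,-0.02,0]
    - [-0.045,0,-0.03,0]
    - [-0.05,0,-0.03,0]
    - [-0.05,0,-0.03,0]

```text
time: 20.85
ee_pos: [0.6191, 0.0338, 0.1705]
tcp_rot: [180.0, -0.0, -83.9]
wrist_force: [-0.3, 0.1, -1.6]
opening: 0.0603
grasp_force: 0.0
```

```bash
python3 - <<'E'
from h import *
line(); img,K,Rc,p=cam("wrist"); cv2.imwrite("pics/w5.png",img)
E
```

```text
20.85 t 142.4 mm lat 0.26 mm z 170.54 yaw -83.87 rp [179.99  -0.  ] Flat -0.2 Falong 0.1 Fz -1.6 M [ 0.03 -0.01 -0.06] 0.0603
```

View pics/w5.png

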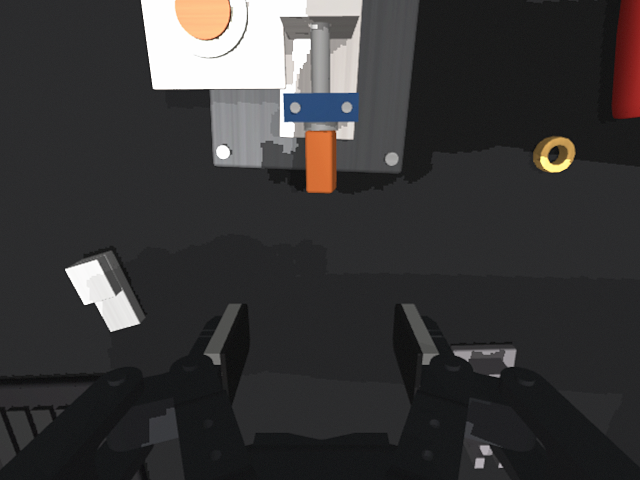

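The wrist view shows the orange grip at (321,160), with the collar at (321,126) tucked against the first blue block (320,107). One numeric check of the seating, then I'll hand in.

```bash
python3 - <<'E'
from h import *
img,K,Rc,p=cam("wrist")
t=lambda px,z:round(((ray(px,K,Rc,p,z)[:2]-C)@U)*1e3,1)
print("block rear top edge",t((320,121.5),.08),"grip front top",t((321,130.5),.069),"grip rear low",t((321,192.5),.051),"rear top",t((321,188),.069))
print([img[r,321].tolist() for r in range(118,134)],[img[r,321].tolist() for r in range(180,196,2)])
E
```

```text
block rear top edge 62.0 grip front top 67.4 grip rear low 109.6 rear top 103.4
[[122, 78, 47], [121, 77, 46], [122, 79, 48], [120, 77, 44], [122, 86, 61], [126, 115, 107], [128, 131, 132], [146, 148, 148], [178, 178, 178], [175, 176, 176], [174, 175, 175], [175, 174, 176], [179, 178, 176], [151, 152, 164], [31, 79, 165], [54, 111, 214]] [[56, 113, 218], [57, 114, 217], [56, 113, 216], [56, 114, 217], [57, 114, 217], [56, 114, 217], [51, 105, 203], [38, 46, 60]]
```

```bash
python3 -c "
from workcell import bot
print(bot.job_done())"
```

```text
the job is handed in; nothing more can be done
None
```

The axle is threaded through all three bores, its collar rests against the first block and it has been released; contact force read at most about 8 N, and I handed the job in at roughly 21 s of the 72 s.

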